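# Arm the vacuum pump under its guarded switch

### The job

Arm the vacuum pump at the switch box with the red guard: push the red guard up and back with a finger and keep it up on the finger, flip the toggle beneath it right over to the green-dot side, then draw the finger out and let the guard drop shut. Only push; do not shove or lift the box, and leave the yellow-guarded box and the other things on the bench as they are.

Things in the scene. Friction and masses are not known exactly. Their poses are not given: they have to be found in the camera images.
- red_box: switch box with a red guard: grey metal, 92 (x) x 104 (y) x 40 mm high, 2 kg, loose on the worktop. Origin: centre of its underside. z up; -x is its front, facing the robot at yaw 0; +y its left seen from the front. On the front strip of its flat top (the deck, 40 mm up): green dot at box x, y = (-34, -26) mm, white dot at (-34, 26) mm.
- red_guard (a joint): red guard: slick plastic (friction 0.25) bent flap 86 mm wide along y, centred, 3 mm thick, open at front and sides. From its hinge it rises behind the toggle, runs forward above it (roof 88 mm up) and ends in a down-turned front lip. Value: opening in rad, 0 shut, 1.1 fully open; the lip swings up and back (box +x). A weak spring (about 1 N at the lip) shuts it whenever let go.
- red_toggle (a joint): steel toggle under the red guard: pivot on the deck at box (4, 0, 42) mm, 40 mm long, 9 mm thick at its end. Value in rad: 0 = off, leaning 0.4 rad to box +y (white dot side), end at y = 16, z = 79 mm; 0.8 = on, leaning as far to box -y (green dot side). It swings along y with about 1 N at its end, stays wherever it is left (no snap), and meets a hard stop at each end.
- yellow_box: switch box with a yellow guard: grey metal, 92 (x) x 104 (y) x 40 mm high, 2 kg, loose on the worktop. Origin: centre of its underside. z up; -x is its front, facing the robot at yaw 0; +y its left seen from the front. On the front strip of its flat top (the deck, 40 mm up): green dot at box x, y = (-34, -26) mm, white dot at (-34, 26) mm.
- yellow_guard (a joint): yellow guard, the same as the red one; 0 shut
- yellow_toggle (a joint): toggle under the yellow guard, the same as under the red one; 0 = off
- red_guard_lip (a point): middle (along y) of the rounded lower edge of the red guard's front lip; moves with the guard. Shut: box x = -16, z = 82 mm (edge radius 2.5 mm), so 39 mm free above the deck, whose front-most 27 mm are clear of the guard. Pushed to box +x here by an upright finger moving level with its tip 60 to 70 mm above the worktop, the guard swings up.
- red_guard_hinge (a point): middle of the red guard's hinge pin, at box (24, 0, 44) mm, pin along box y. Raised, the guard leans with its lip on an upright finger in front of it: with the finger's +x side at box x = 13 mm it stands about 0.65 rad open, its highest edge near 102 mm above the worktop: the finger must be slim on that side for 40 mm above its tip.
- red_toggle_tip (a point): end of the toggle under the red guard; moves with the toggle
- cone_vessel_6: small grey conical flask, 68 x 68 x 88 mm, bystander. Origin: centre of its underside.
- bench_timer: white bench timer, 68 x 68 x 20 mm, bystander. Origin: under its middle.
- marker_red: red marker pen, 136 x 19 x 12 mm, bystander, lying flat. Origin: under its middle.
- forceps: steel forceps, 117 x 24 x 11 mm, bystander, lying flat. Origin: under its middle.
- petri_slide_1: clear petri dish, 55 x 55 x 11 mm, bystander. Origin: centre of its underside.
Things that resemble listed ones, but are neither listed nor needed, are in the scene too. What is shaped like the red_box but brown is not meant.

How it is judged:
By the outcome, as a careful person would: the job done as asked, in the order asked, and still so for the second after the job is handed in, with the robot touching nothing.
It also fails if it takes over 38 s, if anything falls off the work surface, if the arm or the gripper's body presses on something with over 40 N, if the wrist force passes 120 N, or if a joint passes its speed limit or range.

### The arm

A 6-joint arm with a two-finger parallel gripper is mounted at the origin on a cart in front of the work surface, level with it; the furniture and walls round the work are solid. World frame = base frame: x ahead of the robot, y to its left, z up, the work surface at z = 0. Lengths are in m, angles in degrees, forces in N, time in s.
With the tool pointing down it reaches from about 0.4 to 0.825 m from the base axis. Payload 7 kg.
Tool frame: the origin (TCP) lies at the centre of the arm's flange, where the gripper is bolted on; the fingertips stand 178 mm ahead of it and the grasp point (between the pads) lies 159 mm ahead of it (r.finger_overhang is the distance from the TCP to the fingertips, in m); z points along the fingers, y is the direction in which the jaws open and shut (so a half turn about z gives the same grasp; the last joint's range is limited). The gripper opens to 88 mm and grips with 3 to 60 N. Pads are 19 mm wide; open, the fingers measure 130 mm over their backs; the gripper's body (78 mm by 193 mm) begins 47 mm behind the grasp point.
Start: joints at [-51.217, 20.546, 0.682, 0, -70.136, -16.507], TCP at [0.256, -0.625, 0.405] pointing down, gripper open.
Joint ranges: [-176.03, 176.03], [-82.01, 121.73], [-58.28, 71.71], [-173.87, 95.51], [-174.79, -0.11], [-173.66, 173.66]. Speed limits (degrees/s): [136.94, 136.94, 172.46, 180, 180, 180].

### API

Orientations are given as [roll, pitch, yaw] about the fixed x, y, z axes, in that order (R = Rz(yaw) Ry(pitch) Rx(roll)).
In Python, from plant import r gives the robot as it stands.
- The arm moves only by the tool send_rows, never from a script. Its arguments are lists of equal length, an entry for each row: "xyz": the shift along the tool's x, y, z in units of 50 mm (1.0 is 50 mm), a list of three; "angular": the turn, a rotation vector about the tool's x, y, z in units of 6 degrees (1.0 is 6 degrees), a list of three; "grip": the finger opening in mm, from 0 to 87.6. In form: {"xyz": [[x, y, z], ...], "angular": [[wx, wy, wz], ...], "grip": [grip, ...]}. A call has 1 to 8 rows; each row shifts and turns the commanded pose from where the row before left it, along the tool's axes as they then stand; what a row does not reach is not made up. A row lasts 1/10 s, in which the tool goes at most 50 mm and 8.59 degrees, less where a joint would pass 70% of its speed; a pose out of reach is approached as far as the arm can. A call is refused whole if a number of a shift passes 1 or a number of a turn 1, either way. A call with a gripper value outside its range is refused whole. The fingers move at their own pace and stop on an object; "grip_force" is the grip in N (left out, the last holds). Time passes only in rows, so rows that do not move let the fingers close. It gives the time, the measured TCP pose, the force and the opening at its end, in the units of the state.
- r.get_state(): the state, without advancing time (a new reading comes with each control period).
- r.capture(name): name is "scene" or "top" or "wrist"; returns a dict with "img" (400x640x3 uint8, red, green, blue), "camera_matrix" (3x3 intrinsics, pixels), "pose" (4x4, takes a point from camera to world coordinates). Camera axes: x right, y down, z forward; pixel columns grow to the right and rows downward; lengths in m; the calibration is good to about 2 mm. A picture is of the moment at which its call begins. There is no depth.
- r.close_job(): hands the job in, once; it reports no verdict.
Trained networks look in the newest picture that a camera, given by its name, has taken for a name from the list of things; names that differ only in an ending like _2 or _b are one class to them, and where a whole thing is asked for, a point or a joint stands for the part that bears it (a point fixed in the world has none). Each returns a list of dicts, best first, with "conf" (0 to 1); they miss things now and then, are a little off and sometimes report something else, mostly with a low value. They report only what shows in the picture. A call takes as long as a camera call. They do not tell look-alikes from the thing itself.
- r.find_in(thing, camera): "at" ([x, y, z] in m, in world coordinates, good to about 4 mm: the middle of the surface that is visible of it).
- r.mark_of(thing, camera): "at" ([x, y, z] in m, in world coordinates, good to about 4 mm: a listed point, or the origin of a listed thing).
The state is a dict: "time_s": time; "joints": joint angles; "qd": joint speeds; "joint_torque": joint torques, N m; "tcp_pos": TCP position; "eef_rot": TCP orientation; "contact_force": force on the tool from outside, world axes, zero at the start; "moment": the same for the moment, N m; "gripper_width": finger opening in m.
Only numpy, scipy, OpenCV 4.12 (cv2) and the standard library are available. Lean on these libraries where they do the work, as an engineer would, in place of code of your own. Each camera call takes 0.05 s, during which the arm holds its last target. There are 200 camera calls.

## Working session

There is one attempt and no reset: what is moved stays moved. The work goes in short steps, Python scripts to look and compute and a tool call to move; the robot and the scene stay as the last step left them, time stands still between calls to the robot, and variables do not carry over. Pictures are saved under pics/ and viewed, about 8 in all and at most 12, crops included, and the job is handed in when it is done.

Besides the shell and the picture viewer there is one more tool, called after "Call:" as name(argument=value, ...) on one line, values as JSON. send_rows: Moves the arm, as the interface text tells. Its arguments: {"type":"object","properties":{"xyz":{"type":"array","items":{"type":"array","items":{"type":"number"}}},"angular":{"type":"array","items":{"type":"array","items":{"type":"number"}}},"grip":{"type":"array","items":{"type":"number"}},"grip_force":{"type":"number"}},"required":["xyz","angular","grip"]}

```bash
mkdir -p pics; ls
python3 - <<'E'
from plant import r
import cv2,numpy as np
s=r.get_state();print(s['time_s'],s['tcp_pos'],s['eef_rot'],s['gripper_width'],s['contact_force'])
ims=[]
for c in("scene","top"):
    d=r.capture(c);cv2.imwrite(f'pics/{c}0.png',d['img'][:,:,::-1])
    print(c,d['pose'].round(3).tolist(),d['camera_matrix'].round(1).tolist())
    for t in("red_box","yellow_box","red_guard_lip","red_guard_hinge","red_toggle_tip"):
        print(t,[(np.round(x['at'],4).tolist(),round(x['conf'],2)) for x in r.mark_of(t,c)])
E
```

```text
pics
0.0 [ 0.25579859 -0.62443825  0.40373615] [ 1.79904757e+02 -8.44047083e-03 -1.57731204e+02] 0.08766003295733253 [ 0.16312981  0.43525806 -0.35858147]
scene [[0.431, -0.546, 0.718, -0.7], [-0.902, -0.256, 0.347, -0.662], [-0.005, -0.798, -0.603, 1.117], [0.0, 0.0, 0.0, 1.0]] [[508.1, 0.0, 325.6], [0.0, 508.1, 197.9], [0.0, 0.0, 1.0]]
red_box [([0.7179, 0.2323, 0.0013], 0.78)]
yellow_box [([0.404, -0.3075, -0.0011], 0.86)]
red_guard_lip [([0.7082, 0.225, 0.0802], 0.5)]
red_guard_hinge [([0.7334, 0.2524, 0.0432], 0.87)]
red_toggle_tip []
top [[-0.015, -0.99, 0.141, 0.332], [-1.0, 0.013, -0.011, -0.038], [0.009, -0.141, -0.99, 1.64], [0.0, 0.0, 0.0, 1.0]] [[434.2, 0.0, 313.4], [0.0, 434.2, 196.3], [0.0, 0.0, 1.0]]
red_box [([0.7168, 0.2323, -0.0045], 0.83), ([0.3992, 0.3, 0.0013], 0.73), ([0.3796, 0.2971, 0.0832], 0.7)]
yellow_box [([0.4047, -0.3088, -0.0026], 0.94)]
red_guard_lip [([0.3827, 0.2979, 0.0867], 0.87), ([0.7059, 0.2252, 0.0809], 0.81), ([0.3908, -0.4111, -0.0043], 0.46)]
red_guard_hinge [([0.7349, 0.2518, 0.0433], 0.97), ([0.4181, 0.3047, 0.0492], 0.79)]
red_toggle_tip []
```

View pics/scene0.png

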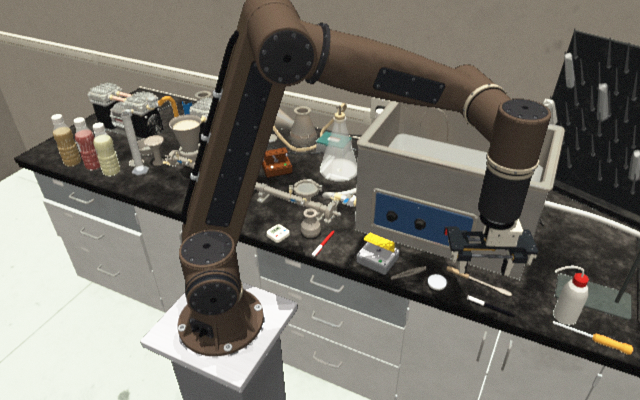

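View pics/top0.png

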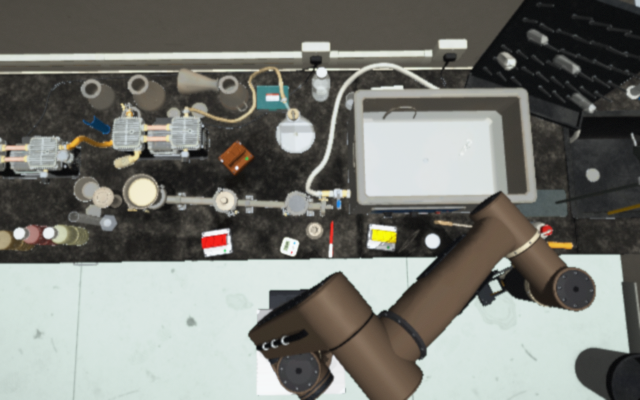

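The red box is at about pixel (216,242) in the top view, near (0.40, 0.30) with a yaw of about 11°. The brown decoy is at (236,157). The arm hides the red box in the scene view. I'll swing round in an arc, keeping away from the tank.

Call:
send_rows(xyz=[[0, 0, -0.3], [0, 0, -0.3], [-0.5, 0.73, 0], [-0.5, 0.73, 0], [-0.5, 0.73, 0], [-0.5, 0.73, 0], [-0.5, 0.73, 0], [-0.5, 0.73, 0]], angular=[[0, 0, 0.94], [0, 0, 0.94], [0, 0, 0], [0, 0, 0], [0, 0, 0], [0, 0, 0], [0, 0, 0], [0, 0, 0]], grip=[0, 0, 0, 0, 0, 0, 0, 0])

```text
time_s: 1.4
tcp_pos: [0.3616, -0.3794, 0.4349]
eef_rot: [-180.0, 0.0, -169.0]
contact_force: [2.2, 0.2, 0.5]
gripper_width: 0.0291
```

Call:
send_rows(xyz=[[-0.35, 0.85, 0], [-0.35, 0.85, 0], [-0.35, 0.85, 0], [-0.35, 0.85, 0], [-0.35, 0.85, 0], [-0.35, 0.85, 0], [-0.35, 0.85, 0], [-0.35, 0.85, 0]], angular=[[0, 0, 0], [0, 0, 0], [0, 0, 0], [0, 0, 0], [0, 0, 0], [0, 0, 0], [0, 0, 0], [0, 0, 0]], grip=[0, 0, 0, 0, 0, 0, 0, 0])

```text
time_s: 2.2
tcp_pos: [0.4336, -0.0187, 0.4353]
eef_rot: [180.0, 0.1, -169.0]
contact_force: [1.9, -1.0, 0.3]
gripper_width: 0.0003
```

Call:
send_rows(xyz=[[-0.1, 0.85, 0], [-0.1, 0.85, 0], [-0.1, 0.85, 0], [-0.1, 0.85, 0], [-0.1, 0.85, 0], [-0.1, 0.4, 0], [0, 0, 0]], angular=[[0, 0, 0], [0, 0, 0], [0, 0, 0], [0, 0, 0], [0, 0, 0], [0, 0, 0], [0, 0, 0]], grip=[0, 0, 0, 0, 0, 0, 0])

```text
time_s: 2.9
tcp_pos: [0.419, 0.2157, 0.4345]
eef_rot: [180.0, 0.0, -168.8]
contact_force: [-1.1, -0.8, 0.1]
gripper_width: 0.0003
```

Run:
```python
from plant import r
import cv2,numpy as np
s=r.get_state();print(s['time_s'],s['tcp_pos'],s['eef_rot'],s['gripper_width'],s['contact_force'],s['joints'])
d=r.capture("wrist");d2=r.capture("top");d3=r.capture("scene")
im=np.vstack([d['img'],cv2.resize(d2['img'][190:290,140:300],(640,400))])
cv2.imwrite('pics/w1.png',cv2.resize(im,(480,600))[:,:,::-1]) if 0 else cv2.imwrite('pics/w1.png',d['img'][:,:,::-1])
print(d['pose'].round(4).tolist(),d['camera_matrix'].round(1).tolist())
for c in("wrist","top","scene"):
    print(c)
    for t in("red_box","red_guard_lip","red_guard_hinge","red_toggle_tip"):
        print(t,[(np.round(x['at'],4).tolist(),round(x['conf'],2)) for x in r.mark_of(t,c)])
```

```text
2.9 [0.41901674 0.21573738 0.43454936] [ 1.79999695e+02  4.86258652e-03 -1.68843310e+02] 0.0002984108778641761 [-1.11610573 -0.83051097  0.0699699 ] [ 5.12580590e+01 -2.30084597e-01 -2.12003161e+01  3.10442312e-03
 -6.90258525e+01 -1.30102480e+02]
[[-0.1949, 0.9416, 0.2746, 0.3448], [0.9808, 0.1871, 0.0546, 0.1997], [0.0, 0.28, -0.96, 0.4154], [0.0, 0.0, 0.0, 1.0]] [[277.3, 0.0, 320.6], [0.0, 277.3, 197.2], [0.0, 0.0, 1.0]]
wrist
red_box [([0.3946, 0.3021, 0.0024], 0.57)]
red_guard_lip [([0.3788, 0.2972, 0.0817], 0.95), ([0.4052, -0.1182, 0.0017], 0.58)]
red_guard_hinge [([0.4142, 0.3012, 0.0418], 0.82)]
red_toggle_tip []
top
red_box [([0.7158, 0.2349, -0.0037], 0.87), ([0.3992, 0.3006, -0.0025], 0.52), ([0.4049, -0.3072, -0.0003], 0.42)]
red_guard_lip [([0.7049, 0.2266, 0.0829], 0.71), ([0.3891, -0.4976, -0.0019], 0.54), ([0.3833, 0.2975, 0.086], 0.51)]
red_guard_hinge [([0.7297, 0.2524, 0.0445], 0.8), ([0.421, 0.2989, 0.0488], 0.66)]
red_toggle_tip []
scene
red_box [([0.394, 0.3024, -0.003], 0.76), ([0.7163, 0.2314, 0.0021], 0.76)]
red_guard_lip [([0.3792, 0.2991, 0.0838], 0.59), ([0.7072, 0.2255, 0.081], 0.59)]
red_guard_hinge [([0.7326, 0.252, 0.0436], 0.77), ([0.4065, -0.3068, -0.0005], 0.71)]
red_toggle_tip []
```

View pics/w1.png

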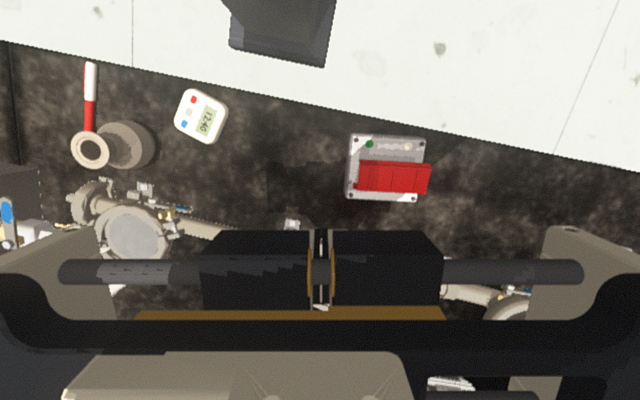

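```bash
cat > h.py <<'E'
import numpy as np,cv2
def ray(d,uv,z):
    P=np.array(d['pose']);K=np.array(d['camera_matrix'])
    v=P[:3,:3]@np.linalg.solve(K,[uv[0],uv[1],1]);c=P[:3,3]
    return c+v*(z-c[2])/v[2]
def proj(d,p):
    P=np.array(d['pose']);q=np.array(d['camera_matrix'])@(P[:3,:3].T@(np.array(p)-P[:3,3]));return q[:2]/q[2]
E
python3 - <<'E'
from plant import r
from h import *
d=r.capture("wrist");im=d['img'];s=r.get_state();t=s['tcp_pos']
hsv=cv2.cvtColor(im,cv2.COLOR_RGB2HSV).astype(int)
def cen(m,x0,x1,y0,y1):
    v,u=np.nonzero(m[y0:y1,x0:x1]);return (u.mean()+x0,v.mean()+y0,len(u))
g=cen((hsv[...,0]>45)&(hsv[...,0]<85)&(hsv[...,1]>90),350,390,130,160)
print('green',g,ray(d,g,.04))
red=((hsv[...,0]<8)|(hsv[...,0]>172))&(hsv[...,1]>150)&(hsv[...,2]>120)
rm=np.zeros(red.shape,np.uint8);rm[120:230,330:450]=red[120:230,330:450]
yaw=np.radians(-168.84);R=np.array([[np.cos(yaw),np.sin(yaw),0],[np.sin(yaw),-np.cos(yaw),0],[0,0,-1]])
for z in(.178,.138,.108):
  print(z,[proj(d,t+R@np.array([a,b,z])).round().tolist() for a in(-.0095,.0095) for b in(-.021,.021)])
for o,w in(((.3946,.3021),11.),):
  c,sn=np.cos(np.radians(w)),np.sin(np.radians(w))
crop=cv2.resize(im[120:220,330:450],(720,600),interpolation=cv2.INTER_CUBIC)
cv2.imwrite('pics/c1.png',crop[:,:,::-1])
d=r.capture('scene');u,v=proj(d,t+[0,0,-.15]).round().astype(int);print(u,v)
cv2.imwrite('pics/c2.png',cv2.resize(d['img'][v-50:v+50,u-60:u+60],(720,600),interpolation=cv2.INTER_CUBIC)[:,:,::-1])
E
```

```text
green (np.float64(370.77777777777777), np.float64(143.52777777777777), 36) [0.3661072  0.27004872 0.04      ]
0.178 [[290.0, 256.0], [356.0, 256.0], [289.0, 229.0], [357.0, 228.0]]
0.138 [[281.0, 295.0], [365.0, 295.0], [279.0, 261.0], [367.0, 261.0]]
0.108 [[271.0, 342.0], [377.0, 342.0], [268.0, 301.0], [380.0, 301.0]]
230 144
```

View pics/c1.png

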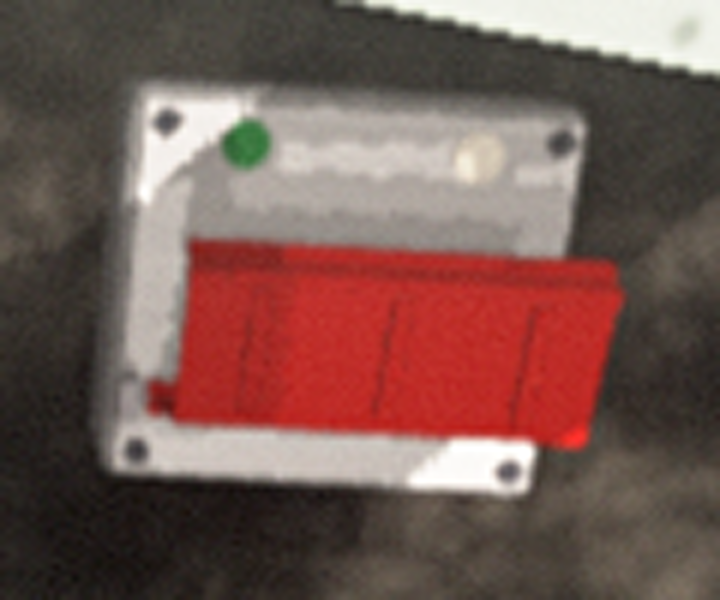

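View pics/c2.png

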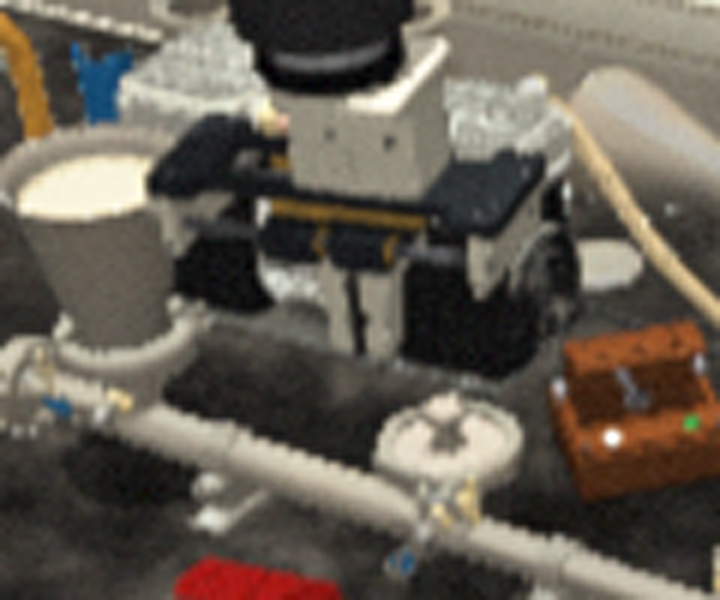

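Run:
```python
from plant import r
from h import *
d=r.capture("wrist")
f=lambda u,v:ray(d,(330+(u+.5)/6-.5,120+(v+.5)/6-.5),.04)[:2]
g,w=f(247,144),f(478,158);S=[f(*p) for p in((167,120),(561,143),(136,452),(508,471))]
print(g,w,np.linalg.norm(w-g));print(np.array(S).round(4),np.mean(S,0))
def yw(a,b):v=b-a;return np.degrees(np.arctan2(-v[0],v[1]))
print('yaws',yw(g,w),yw(S[0],S[1]),yw(S[2],S[3]),yw((S[0]+S[1])/2,(S[2]+S[3])/2)+90,yw(S[0],S[2])+90,yw(S[1],S[3])+90)
a=np.radians(11.);ex=np.array([np.cos(a),np.sin(a)]);ey=np.array([-ex[1],ex[0]])
print('from dots centre',(g+w)/2+.034*ex)
```

```text
[0.36614235 0.27008262] [0.35923635 0.32140098] 0.05178094784389046
[[0.3645 0.2514]
 [0.3525 0.3386]
 [0.4404 0.2618]
 [0.4281 0.3487]] [0.39634795 0.30012005]
yaws 7.6643483633909675 7.799678979362861 8.04029729217963 7.689989316952719 7.762532536324073 7.617095543578245
from dots centre [0.39606467 0.30222931]
```

The wrist view gives a box centre of (0.3963, 0.3001) and a yaw of 7.7°. The dots (52 mm apart) and the screws agree on this. Next I'll align the tool and move to the front-left of the guard.

Call:
send_rows(xyz=[[0, 0, 0], [0.28, 0.67, 0], [0.28, 0.67, 0], [0.28, 0.67, 0], [0.28, 0.68, 0], [0, 0, 0.7], [0, 0, 0.7], [0, 0, 0.6]], angular=[[0, 0, 0.577], [0, 0, 0], [0, 0, 0], [0, 0, 0], [0, 0, 0], [0, 0, 0], [0, 0, 0], [0, 0, 0]], grip=[0, 0, 0, 0, 0, 0, 0, 0])

```text
time_s: 4.6
tcp_pos: [0.3453, 0.3395, 0.3332]
eef_rot: [-180.0, -0.0, -172.4]
contact_force: [0.2, -0.8, 0.1]
gripper_width: 0.0006
```

Call:
send_rows(xyz=[[0, 0, 0], [0, 0, 0]], angular=[[0, 0, 0], [0, 0, 0]], grip=[0, 0])

```text
time_s: 4.8
tcp_pos: [0.3461, 0.3397, 0.3352]
eef_rot: [-179.9, 0.0, -172.4]
contact_force: [0.2, -0.3, 0.6]
gripper_width: 0.0003
```

```bash
cat >> h.py <<'E'
def box(p,c=(.3963,.3001),w=7.7):
    a=np.radians(w);q=np.array(p)[:2]-c;return np.array([q[0]*np.cos(a)+q[1]*np.sin(a),-q[0]*np.sin(a)+q[1]*np.cos(a)])*1e3
E
python3 - <<'E'
from plant import r
from h import *
s=r.get_state();print(s['tcp_pos'],s['eef_rot'],box(s['tcp_pos']),s['contact_force'])
d=r.capture("wrist");cv2.imwrite('pics/w2.png',d['img'][:,:,::-1])
for t in("red_box","red_guard_lip","red_guard_hinge","red_toggle_tip"):
    print(t,[(np.round(x['at'],4).tolist(),box(x['at']).round(1),round(x['conf'],2)) for x in r.mark_of(t,'wrist')])
E
```

```text
[0.34609641 0.33971464 0.33523383] [-1.79946506e+02  8.39358250e-03 -1.72441216e+02] [-44.44309806  45.98403414] [ 0.17533124 -0.29719872  0.59972509]
red_box [([0.3952, 0.3008, -0.0019], array([-1. ,  0.8]), 0.82)]
red_guard_lip []
red_guard_hinge []
red_toggle_tip []
```

View pics/w2.png

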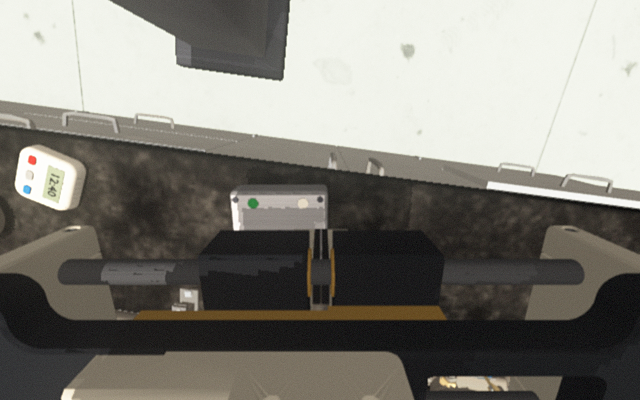

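Both dots are visible: green at (253,203) and white at (303,203). The gripper is centred in front of the guard's white-dot half, at box (-44, 46). I'll descend, then push the guard.

Call:
send_rows(xyz=[[0, 0, 0.5], [0, 0, 0.5], [0, 0, 0.5], [0, 0, 0.36], [0, 0, 0], [-0.14, 0, 0], [-0.14, 0, 0], [0, 0, 0]], angular=[[0, 0, 0], [0, 0, 0], [0, 0, 0], [0, 0, 0], [0, 0, 0], [0, 0, 0], [0, 0, 0], [0, 0, 0]], grip=[0, 0, 0, 0, 0, 0, 0, 0])

```text
time_s: 5.85
tcp_pos: [0.3608, 0.3419, 0.2428]
eef_rot: [179.9, 0.1, -172.5]
contact_force: [-0.0, 0.6, -0.0]
gripper_width: 0.0003
```

Call:
send_rows(xyz=[[-0.1, 0, 0], [-0.1, 0, 0], [-0.1, 0, 0], [0, 0, 0]], angular=[[0, 0, 0], [0, 0, 0], [0, 0, 0], [0, 0, 0]], grip=[0, 0, 0, 0])

```text
time_s: 6.25
tcp_pos: [0.3752, 0.3433, 0.2417]
eef_rot: [180.0, 0.0, -172.5]
contact_force: [-2.1, -0.4, 0.4]
gripper_width: 0.0004
```

Call:
send_rows(xyz=[[-0.1, 0, 0], [-0.1, 0, 0], [-0.09, 0, 0], [-0.08, 0, 0], [0, 0, 0]], angular=[[0, 0, 0], [0, 0, 0], [0, 0, 0], [0, 0, 0], [0, 0, 0]], grip=[0, 0, 0, 0, 0])

```text
time_s: 6.75
tcp_pos: [0.3934, 0.3457, 0.2416]
eef_rot: [-180.0, 0.0, -172.5]
contact_force: [-1.1, 0.6, 1.2]
gripper_width: -0.0003
```

Run:
```python
from plant import r
from h import *
s=r.get_state();print(s['tcp_pos'],box(s['tcp_pos']),s['contact_force'])
d=r.capture("scene");u,v=proj(d,[.3963,.3001,.07]).round().astype(int)
a=cv2.resize(d['img'][v-50:v+50,u-60:u+60],(720,600),interpolation=cv2.INTER_CUBIC)
cv2.imwrite('pics/s3.png',a[:,:,::-1])
for c in('scene','wrist'):
  if c=='wrist': r.capture(c)
  for t in("red_box","red_guard_lip","red_guard_hinge","red_toggle_tip"):
    print(c,t,[(np.round(x['at'],4).tolist(),box(x['at']).round(1),round(x['conf'],2)) for x in r.mark_of(t,c) if np.linalg.norm(box(x['at']))<100])
```

```text
[0.39344569 0.34571413 0.24156328] [ 3.28308643 45.58527178] [-1.12846217  0.62600655  1.15856923]
scene red_box [([0.3937, 0.3024, -0.0023], array([-2.3,  2.6]), 0.88)]
scene red_guard_lip [([0.4136, 0.3036, 0.1045], array([17.6,  1.2]), 0.84)]
scene red_guard_hinge [([0.4185, 0.3012, 0.0445], array([22.1, -1.9]), 0.88)]
scene red_toggle_tip [([0.4127, 0.3025, 0.0989], array([16.6,  0.2]), 0.53), ([0.3997, 0.3141, 0.0744], array([ 5.2, 13.4]), 0.5)]
wrist red_box [([0.3945, 0.3025, 0.0001], array([-1.5,  2.6]), 0.88)]
wrist red_guard_lip []
wrist red_guard_hinge []
wrist red_toggle_tip []
```

View pics/s3.png

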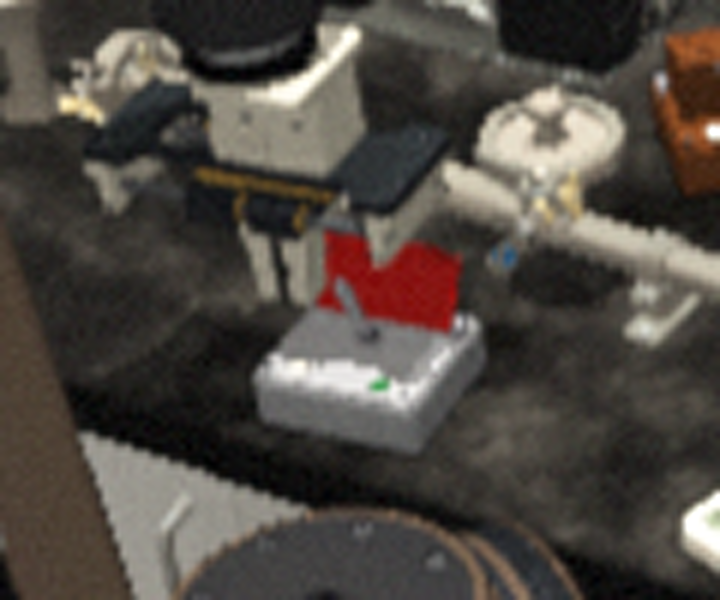

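Guard up on the finger, with the toggle at crop (350,305) leaning to the white side, just beside the finger. Now I'll sweep toward -y.

Call:
send_rows(xyz=[[0, -0.1, 0], [0, -0.1, 0], [0, -0.1, 0], [0, -0.1, 0], [0, 0, 0]], angular=[[0, 0, 0], [0, 0, 0], [0, 0, 0], [0, 0, 0], [0, 0, 0]], grip=[0, 0, 0, 0, 0])

```text
time_s: 7.75
tcp_pos: [0.3956, 0.3251, 0.2418]
eef_rot: [-180.0, -0.0, -172.5]
contact_force: [-0.4, -0.1, 0.2]
gripper_width: 0.0005
```

```bash
cat > look.py <<'E'
from plant import r
from h import *
import sys
s=r.get_state();print(s['time_s'],s['tcp_pos'],box(s['tcp_pos']),s['contact_force'])
d=r.capture("scene");u,v=proj(d,[.3963,.3001,.07]).round().astype(int)
a=cv2.resize(d['img'][v-50:v+50,u-60:u+60],(720,600),interpolation=cv2.INTER_CUBIC)
cv2.imwrite(sys.argv[1],a[:,:,::-1])
for t in("red_box","red_guard_lip","red_guard_hinge","red_toggle_tip"):
    print(t,[(np.round(x['at'],4).tolist(),box(x['at']).round(1),round(x['conf'],2)) for x in r.mark_of(t,'scene') if np.linalg.norm(box(x['at']))<100])
E
python3 look.py pics/s4.png
```

```text
7.75 [0.39562634 0.32507414 0.24180849] [ 2.67860842 24.83921334] [-0.35771711 -0.10888353  0.20114488]
red_box [([0.3949, 0.3049, -0.0024], array([-0.7,  4.9]), 0.66), ([0.4025, 0.3032, 0.0791], array([6.6, 2.2]), 0.3)]
red_guard_lip [([0.4113, 0.3029, 0.1022], array([15.2,  0.8]), 0.65)]
red_guard_hinge [([0.4166, 0.3022, 0.0456], array([20.4, -0.6]), 0.64)]
red_toggle_tip [([0.3993, 0.303, 0.0791], array([3.4, 2.5]), 0.57)]
```

Call:
send_rows(xyz=[[0, -0.08, 0], [0, -0.08, 0], [0, -0.04, 0], [0, 0, 0]], angular=[[0, 0, 0], [0, 0, 0], [0, 0, 0], [0, 0, 0]], grip=[0, 0, 0, 0])

```text
time_s: 8.4
tcp_pos: [0.3969, 0.3156, 0.2417]
eef_rot: [180.0, 0.0, -172.5]
contact_force: [-0.8, 0.6, 0.1]
gripper_width: 0.0001
```

```bash
python3 look.py pics/s5.png
```

```text
8.4 [0.39694394 0.31560546 0.24174638] [ 2.715653   15.27936686] [-0.76414592  0.60509216  0.05329861]
red_box [([0.3963, 0.3038, -0.0019], array([0.5, 3.7]), 0.72)]
red_guard_lip [([0.41, 0.302, 0.0972], array([13.8,  0. ]), 0.58)]
red_guard_hinge [([0.4168, 0.2993, 0.0441], array([20.2, -3.5]), 0.6)]
red_toggle_tip [([0.4026, 0.2926, 0.0776], array([ 5.2, -8.3]), 0.58), ([0.4112, 0.3053, 0.1001], array([15.5,  3.2]), 0.22)]
```

View pics/s5.png

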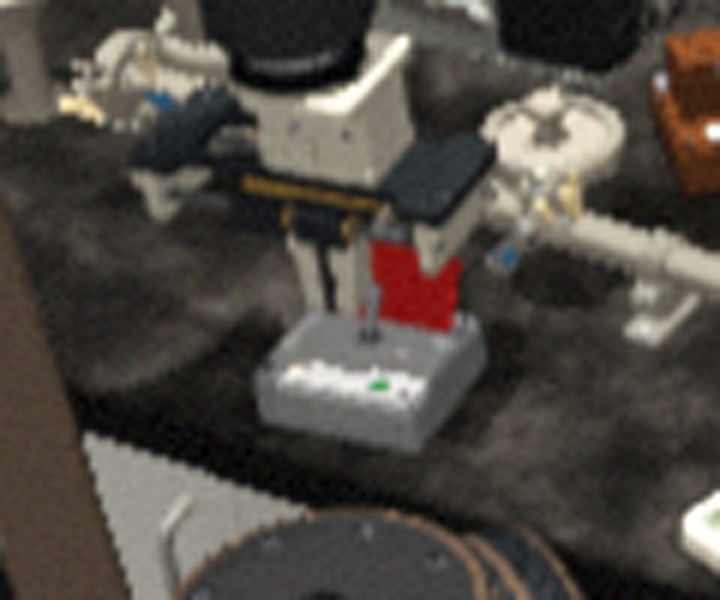

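The toggle is past upright, with the tip at y of about -8. The guard is still up and the box hasn't moved. I'll creep on and watch the force.

Call:
send_rows(xyz=[[0, -0.05, 0], [0, -0.05, 0], [0, 0, 0]], angular=[[0, 0, 0], [0, 0, 0], [0, 0, 0]], grip=[0, 0, 0])

```text
time_s: 8.95
tcp_pos: [0.3975, 0.3108, 0.2416]
eef_rot: [180.0, 0.0, -172.5]
contact_force: [-0.8, 1.1, -0.4]
gripper_width: 0.0006
```

```bash
python3 look.py pics/s6.png
```

```text
8.95 [0.39752009 0.31079195 0.24163118] [ 2.64166037 10.4320668 ] [-0.82967071  1.06253884 -0.40119936]
red_box [([0.3933, 0.3047, 0.0005], array([-2.4,  5. ]), 0.8)]
red_guard_lip []
red_guard_hinge [([0.4171, 0.302, 0.0445], array([20.9, -0.9]), 0.61)]
red_toggle_tip []
```

Call:
send_rows(xyz=[[0, -0.03, 0], [0, 0, 0]], angular=[[0, 0, 0], [0, 0, 0]], grip=[0, 0])

```text
time_s: 9.4
tcp_pos: [0.3978, 0.3101, 0.2418]
eef_rot: [179.9, 0.0, -172.5]
contact_force: [-3.0, 5.1, -0.5]
gripper_width: 0.0007
```

```bash
python3 look.py pics/s7.png
```

```text
9.4 [0.39776455 0.31008422 0.24181309] [2.78909041 9.6979662 ] [-3.03503185  5.12040016 -0.50760767]
red_box [([0.3959, 0.3034, -0.0033], array([0. , 3.3]), 0.92)]
red_guard_lip [([0.4119, 0.3044, 0.0985], array([16. ,  2.2]), 0.53)]
red_guard_hinge [([0.4193, 0.2995, 0.0458], array([22.7, -3.7]), 0.71)]
red_toggle_tip []
```

View pics/s7.png

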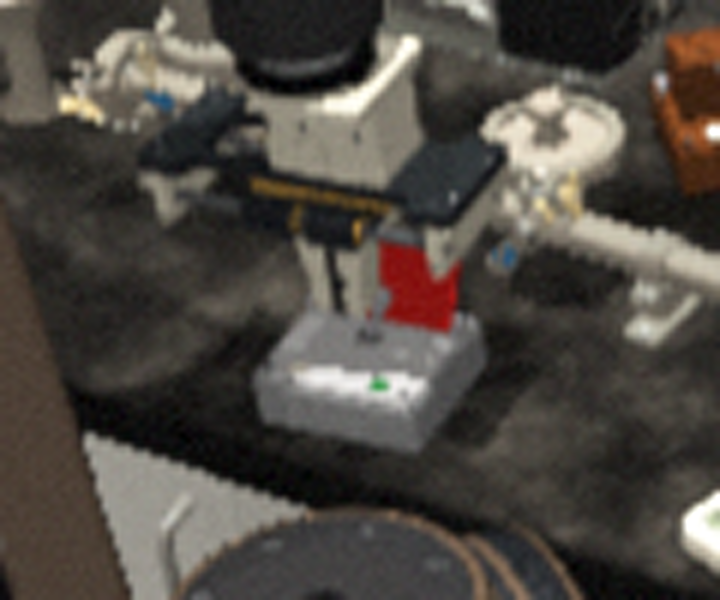

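Run:
```python
from plant import r
from h import *
d=r.capture("scene");u,v=proj(d,[.3963,.3001,.07]).round().astype(int)
a=np.radians(7.7);ex=np.array([np.cos(a),np.sin(a),0]);ey=np.array([-np.sin(a),np.cos(a),0])
W=lambda x,y,z:np.array([.3963,.3001,0])+ex*x/1e3+ey*y/1e3+np.array([0,0,z/1e3])
C=lambda p:((proj(d,p)-[u-60,v-50]+.5)*6).round()
print('pivot',C(W(4,0,42)),'off',C(W(4,16,79)),'on',C(W(4,-16,79)),'half',C(W(4,-8,81)))
print('green',C(W(-34,-26,40)))
```

```text
pivot [371. 338.] off [337. 282.] on [387. 292.] half [374. 287.]
green [381. 388.]
```

The toggle end shows at about (383,295) against a predicted ON position of (387,292). The force has risen to about 6 N, so it is at the stop. The box hasn't moved: the green dot is where predicted. I'll ease off and draw straight out to the front.

Call:
send_rows(xyz=[[0, 0.04, 0], [0, 0.04, 0], [0.12, 0, 0], [0.12, 0, 0], [0.12, 0, 0], [0.12, 0, 0], [0.12, 0, 0], [0.12, 0, 0]], angular=[[0, 0, 0], [0, 0, 0], [0, 0, 0], [0, 0, 0], [0, 0, 0], [0, 0, 0], [0, 0, 0], [0, 0, 0]], grip=[0, 0, 0, 0, 0, 0, 0, 0])

```text
time_s: 10.5
tcp_pos: [0.361, 0.3086, 0.2418]
eef_rot: [180.0, 0.0, -172.5]
contact_force: [0.8, 0.3, -1.2]
gripper_width: 0.0004
```

Call:
send_rows(xyz=[[0.2, 0, 0], [0.2, 0, 0], [0, 0, -0.5], [0, 0, -0.5], [0, 0, -0.6], [0, 0, -0.6], [0, 0, -0.6], [0, 0, 0]], angular=[[0, 0, 0], [0, 0, 0], [0, 0, 0], [0, 0, 0], [0, 0, 0], [0, 0, 0], [0, 0, 0], [0, 0, 0]], grip=[0, 0, 0, 0, 0, 0, 0, 0])

```text
time_s: 11.3
tcp_pos: [0.3418, 0.3068, 0.3857]
eef_rot: [179.7, 0.3, -172.4]
contact_force: [0.3, 0.7, 0.1]
gripper_width: 0.0003
```

```bash
python3 look.py pics/s8.png
```

```text
11.3 [0.34175777 0.30682137 0.38571335] [-53.1498586   13.96867214] [0.33000339 0.72747014 0.11678685]
red_box [([0.3969, 0.3039, -0.0004], array([1.1, 3.7]), 0.67)]
red_guard_lip [([0.3805, 0.298, 0.0828], array([-15.9,   0. ]), 0.51), ([0.4195, 0.3019, 0.047], array([23.2, -1.3]), 0.2)]
red_guard_hinge [([0.4188, 0.3006, 0.0457], array([22.4, -2.5]), 0.95)]
red_toggle_tip []
```

View pics/s8.png

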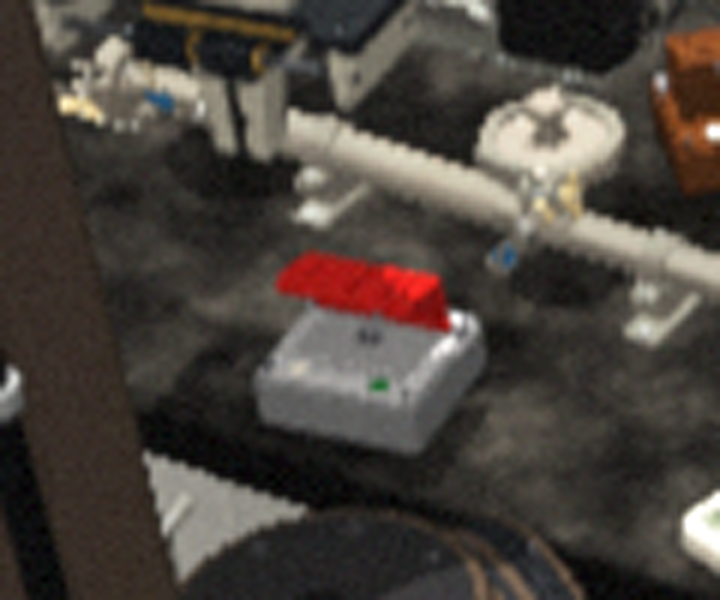

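The guard is shut, with the lip measured at box (-15.9, 0.0), z 83 mm. The box is in place and the arm is clear, so I'm handing in.

```bash
python3 -c "
from plant import r
print(r.close_job(), r.get_state()['time_s'])"
```

```text
the job is handed in; nothing more can be done
the job is handed in; nothing more can be done
```

I pushed the red guard up with the closed fingers and held it there while I swept the toggle across to the green-dot side. I then eased off, drew the fingers out to the front and let the guard drop shut. The job was handed in at about 11 s of the 38 s allowed.

**Toggle:** the last view before I drew out showed its end at crop pixel (383, 295), against (387, 292) predicted for fully on. The side force rose from about 1 N to about 6 N there, so I took that as the hard stop. The toggle-tip finder reported nothing at that point, and the shut guard hides the toggle now, so I could not check it again afterwards.

**Guard:** shut. Its lip was found at box (-15.9, 0.0) mm, 83 mm up, against (-16, 0) and 82 mm when shut.

**Box:** the green dot was where predicted just after the push. The last network reading put the box centre up to 4 mm off in y, but the readings during the push scattered by a similar amount, so I don't read that as a shift.

**Other things:** the yellow-guarded box and the rest of the bench were not touched on any move I made. I did not look at them again at the end.

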